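Right the slumped spray can and slide its keeper home

TASK

The yellow spray can has slumped back onto the rest bar of its blue stand: tip it upright so that it stands flat on the green disc, without knocking it over. Then slide the red handle of the keeper bar along its guide until it is centred on the yellow band, so that the bar stands behind the can. Leave the jar, the V-block and the hammer where they are.

Things in the scene. Friction and masses are not known exactly. Their poses are not given: they have to be found in the camera images.
- stand: Blue steel can stand, fixed. Origin on the bench; x along the keeper's travel, y from the rest bar to the can's place, z up. In its frame (mm): floor plate 6 thick, x -235 to 65, y -105 to 95, lip 12 high along y = 95; heel rib 5 high, x -50 to 50, y -8 to -3; grey guide block of the keeper x -225 to -65, y -31 to 3, top at z 66. The line y = 0 is the heel line, on which the can's foot pivots.
- can_place (a point): Centre of the green disc (diameter 82 mm) on the stand's floor plate, 6 mm above the bench, at stand x 0, y 36 mm: the can's origin belongs here when it stands upright. Axes as the stand's.
- rest_bar (a point): Bottom of the V of the round steel rest bar (12 mm thick) in which the slumped can lies, at stand x 0, y -85, z 84 mm. The two arms of the V rise to two square posts 12 mm wide at stand x -50 and +50, y -59, whose tops are 112 mm above the bench. Axes as the stand's.
- can: Yellow spray can, 210 mm tall with its black cap, diameter 72, 0.24 to 0.44 kg, centre of mass about 70 mm up. Origin: centre of its underside; z along its axis to the cap. It starts leaning about 0.72 rad in the stand's -y direction, foot edge on the heel line (stand x about 0), side on the rest bar.
- can_cap (a point): Top centre of the black cap (diameter 65 mm, 44 tall). Slumped, the cap overhangs the rest bar; its lowest edge is at stand y -140, z 165 mm, its highest at z 210 (225 on the way up). The foot grips by friction: a push on the cap in the stand's +y swings the can up about its foot; leaning under 0.45 rad it falls upright by itself, rocking a little. Pushed past upright it can topple over.
- keeper (a joint): Slide of the keeper bar along the stand's +x, in m: 0 fully retracted, 0.11 at its end stop, 0.080 with the handle centred on the yellow band. Starts at 0 to 0.008, has about 1.5 N of friction and stays where it is left. The slumped can blocks it; the bar passes behind the upright can with 8 mm to spare.
- keeper_handle (a point): Centre of the red upright handle of the keeper: 24 x 24 mm, 52 tall (86 to 138 mm above the bench; this point at 112). At keeper = 0 it is at stand x -195, y -14 mm. It stands on an aluminium bar 12 mm thick (y), 68 to 86 mm above the bench, that reaches 140 mm ahead of this point (+x) and 12 mm behind it. Axes as the stand's.
- yellow_mark (a point): Centre of the yellow band (24 mm wide) on top of the guide block, at stand x -115, y -14, z 66 mm: the handle's centre must end directly above it. Axes as the stand's.
- jar: Bystander: white jar with a red lid, diameter 72, 85 mm tall, standing on the bench on the +y side of the stand. Origin at the centre of its underside.
- vblock: Bystander: steel V-block, 70 x 80 mm, 56 mm tall, 0.9 kg, on the bench on the +y side of the stand. Origin at the centre of its underside.
- hammer: Bystander: hammer about 200 mm long lying on the bench on the rest bar's side (-y) of the stand. Origin about the middle of its underside, handle to -x of its own frame.

How it is judged:
By the outcome, as a careful person would: the job done as asked, in the order asked, and still so for the second after the job is handed in, with the robot touching nothing.
It also fails if it takes over 42 s, if anything falls off the work surface, if the arm or the gripper's body presses on something with over 40 N, if the wrist force passes 120 N, or if a joint passes its speed limit or range.

ROBOT

A 6-joint arm with a two-finger parallel gripper is mounted at the origin on the work surface. World frame = base frame: x ahead of the robot, y to its left, z up, the work surface at z = 0. Lengths are in m, angles in rad, forces in N, time in s.
With the tool pointing down it reaches from about 0.35 to 0.975 m from the base axis. Payload 4.9 kg.
Tool frame: the origin (TCP) lies midway between the tips of the shut fingers; the grasp point (between the pads) lies 19 mm behind it; z points along the fingers, y is the line along which they close (so a half turn about z gives the same grasp; the last joint's range is limited). The gripper opens to 85 mm and grips with 20 to 120 N. Pads are 22 mm wide; open, the fingers measure 114 mm over their backs; the gripper's body (76 mm by 85 mm) begins 54 mm behind the grasp point. The pads swing forward as they close: fully open they stand 13 mm farther back than shut.
Start: joints at [1.151, 0.053, 1.613, -0, 1.476, -0.119], TCP at [0.185, 0.597, 0.196] pointing down, gripper open.
Joint ranges: [-3.01, 3.01], [-1.01, 2.22], [0.06, 2.58], [-1.02, 4.17], [0.09, 2.62], [-3.14, 3.14]. Speed limits (rad/s): [2.57, 2.57, 3.14, 3.14, 3.14, 3.14].

INTERFACE

Orientations are given as a unit quaternion [w, x, y, z].
In Python, from plant import manip gives the robot as it stands.
- The arm moves only by the shell command python3 shift.py 'ROWS'. ROWS is a JSON list of rows, 1 to 5 of them, each of 7 numbers: the opening from 0.0 (shut) to 1.0 (fully open), then dx, dy, dz in shares of the most that a row can go, 1 being 62.5 mm, then a rotation vector rx, ry, rz in units of 0.05 rad; each row shifts and turns the commanded pose from where the row before left it, along the tool's axes as they then stand; what a row does not reach is not made up. A row lasts 1/8 s, in which the tool goes at most 0.0625 m and 0.188 rad, less where a joint would pass 70% of its speed; a pose out of reach is approached as far as the arm can. The fingers move at their own pace and stop on an object; the grip force is fixed at half the most. Time passes only in rows, so rows that do not move let the fingers close. It prints the time, the measured TCP pose, the force, the opening and the grip force at its end. Input that does not fit is refused with a message, and nothing moves.
- manip.state(): the state, without advancing time (a new reading comes with each control period).
- manip.grab_frame(name): name is "scene" or "top"; returns the picture (480x640x3 uint8, red, green, blue); there is no depth.
- manip.camera_params(name): a dict with "intrinsics" (3x3 intrinsics, pixels), "xyz" and "orientation" of the camera in the world. Camera axes: x right, y down, z forward; pixel columns grow to the right and rows downward; lengths in m; the calibration is good to about 2 mm. A picture is of the moment at which its call begins. camera_params takes no time and is no camera call.
- manip.job_done(): hands the job in; it is judged then, once.
The state is a dict: "time": time; "joint_pos": joint angles; "joint_vel": joint speeds; "joint_efforts": joint torques, N m; "tool_pos": TCP position; "tool_rot": TCP orientation; "contact_force": force on the tool from outside, world axes, zero at the start; "ft_torque": the same for the moment, N m; "gripper_width": opening from 0.0 (shut) to 1.0 (fully open); "grasp_force": force on a finger pad.
Only numpy, scipy, OpenCV 4.12 (cv2) and the standard library are available. Lean on these libraries where they do the work, as an engineer would, in place of code of your own. Each camera call takes 0.05 s, during which the arm holds its last target. There are 200 camera calls.

## Working session

There is one attempt and no reset: what is moved stays moved. The work goes in short steps, Python scripts to look and compute and a shell command to move; the robot and the scene stay as the last step left them, time stands still between calls to the robot, and variables do not carry over. Pictures are saved under pics/ and viewed, at most 13 in all, crops included, and the job is handed in when it is done.

```bash
ls; mkdir -p pics; python3 - <<'E'
from plant import manip
import cv2,json
for n in("scene","top"):
    cv2.imwrite(f"pics/{n}0.png",manip.grab_frame(n)[:,:,::-1]); print(n,manip.camera_params(n))
print(manip.state())
E
```

```text
pics
plant.py
shift.py
scene {'intrinsics': array([[434.17716248,   0.        , 315.92543627],
       [  0.        , 434.17716248, 235.04290185],
       [  0.        ,   0.        ,   1.        ]]), 'xyz': array([ 1.08514237, -0.10298717,  0.92814854]), 'orientation': array([-0.22801942,  0.76241956,  0.58134682, -0.16958605])}
top {'intrinsics': array([[495.28539101,   0.        , 322.33413816],
       [  0.        , 495.28539101, 240.82296954],
       [  0.        ,   0.        ,   1.        ]]), 'xyz': array([0.46991997, 0.07019368, 1.05277228]), 'orientation': array([-0.04024241,  0.70554014, -0.70490737,  0.06082153])}
{'time': 0.1, 'joint_pos': array([ 1.15095502e+00,  5.33162884e-02,  1.61413870e+00, -4.89543584e-05,
        1.47600698e+00, -1.19002811e-01]), 'joint_vel': array([ 0.00116357, -0.00360202, -0.00481892, -0.00030658, -0.00135576,
        0.00087381]), 'joint_efforts': array([ 1.28494426e-04, -3.94903493e+01, -3.71362603e+01, -1.79211665e-04,
        3.92289046e-03, -2.19760585e-05]), 'tool_pos': array([0.18496005, 0.59635016, 0.19478099]), 'tool_rot': array([-2.25295717e-04,  1.49850282e-01,  9.88708258e-01, -9.07424906e-04]), 'contact_force': array([ 0.17662091, -0.20924296, -0.26980911]), 'ft_torque': array([-0.0098667 , -0.0086307 , -0.01556128]), 'grasp_force': 0.0, 'gripper_width': 1.0004375932135476}
```

View pics/scene0.png

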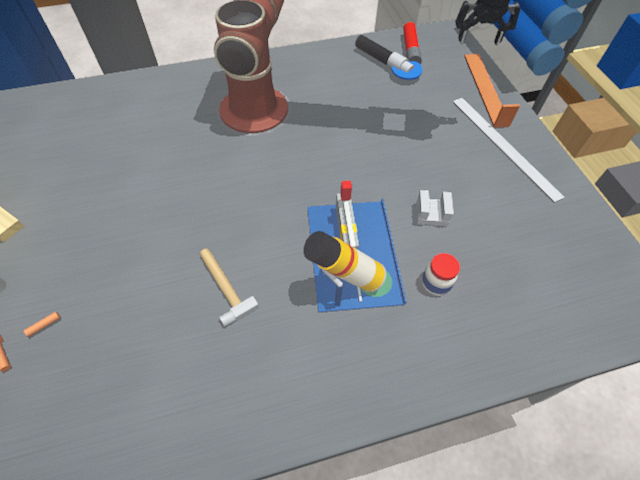

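View pics/top0.png

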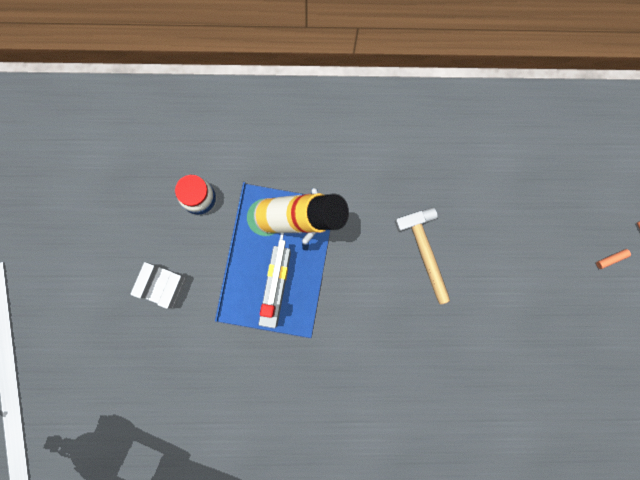

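The scene picture shows the stand (corners near (308,207), (383,201), (404,303), (320,311)), the red handle at about (346,190), the black cap at about (322,249), and the jar and V-block to the right. The top picture shows the plate at (243,185)–(312,336), the handle at about (267,311), the yellow band at about (278,271), the cap at about (328,212), and the hammer clear of the stand on the right. I'll take enlarged crops next for accurate points.

```bash
python3 - <<'E'
import cv2
for n,(x,y,w,h),s in(("scene",(295,170,120,150),4),("top",(205,175,160,170),3.5)):
    c=cv2.imread(f"pics/{n}0.png")[y:y+h,x:x+w]
    c=cv2.resize(c,None,fx=s,fy=s,interpolation=cv2.INTER_CUBIC)
    for i in range(0,w,20): cv2.putText(c,str(x+i),(int(i*s),8),0,.33,(255,255,255),1);cv2.line(c,(int(i*s),0),(int(i*s),c.shape[0]),(200,200,200),1) if 0 else cv2.line(c,(int(i*s),10),(int(i*s),18),(255,255,255),1)
    for i in range(0,h,20): cv2.putText(c,str(y+i),(0,int(i*s)+4),0,.33,(255,255,255),1)
    cv2.imwrite(f"pics/{n}0c.png",c)
E
```

```text
(no output)
```

View pics/scene0c.png

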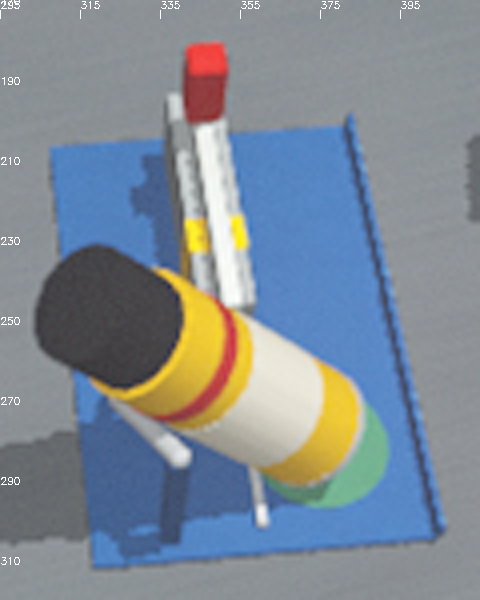

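View pics/top0c.png

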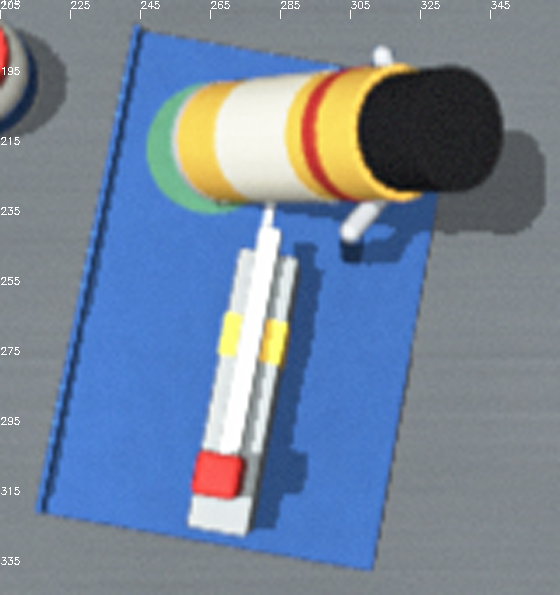

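The crops give these stand points. In the scene view: plate corners (307.5,207), (382.5,198.8), (406.3,303.8), (318.3,312) and handle top centre (346.8,184.5). In the top view: lip corners (244.1,182.7), (216.4,321.6), plate corner (311.6,337.9), handle top (267.3,310.4), band (277.6,271.6). I'll triangulate these and fit the stand pose.

```bash
cat > h.py <<'E'
import numpy as np
from scipy.spatial.transform import Rotation as R
from scipy.optimize import least_squares
from plant import manip
def P(n):
    c=manip.camera_params(n); q=c["orientation"]; Rm=R.from_quat(np.r_[q[1:],q[0]]).as_matrix()
    return c["intrinsics"]@np.c_[Rm.T,-Rm.T@c["xyz"]]
def proj(M,X): p=M@np.r_[X,1]; return p[:2]/p[2]
def tri(obs): # [(M,px)]
    A=np.vstack([u*M[2]-M[i] for M,p in obs for i,u in enumerate(p)]); v=np.linalg.svd(A)[2][-1]; return v[:3]/v[3]
E
python3 - <<'E'
from h import *
S,T=P("scene"),P("top")
sc={(-235,-105,6):(307.5,207),(-235,95,12):(382.5,198.8),(65,95,12):(406.3,303.8),(65,-105,6):(318.3,312)}
tp={(65,95,12):(244.1,182.7),(-235,95,12):(216.4,321.6),(-235,-105,6):(311.6,337.9),(-115,-14,66):(277.6,271.6),
(-225,-31,66):(276.1,327.9),(-225,3,66):(259.3,325.9),(-65,3,66):(273.6,246.4),(-65,-31,66):(290.1,248.7)}
for k in sc:
    if k in tp: print(k,tri([(S,sc[k]),(T,tp[k])]))
print("handle top",tri([(S,(346.8,184.5)),(T,(267.3,310.4))]))
print("band",tri([(S,(349.2,228.5)),(T,(277.6,271.6))]))
O=[(S,k,v) for k,v in sc.items()]+[(T,k,v) for k,v in tp.items()]
def w(p,k): return R.from_euler('z',p[3]).apply(np.array(k)/1e3)+p[:3]
f=lambda p:np.ravel([proj(M,w(p,k))-v for M,k,v in O])
r=least_squares(f,[.5,.15,0,0]); print(r.x,"deg",np.degrees(r.x[3])); print(f(r.x).reshape(-1,2).round(1).tolist())
h=tri([(S,(346.8,184.5)),(T,(267.3,310.4))]); print("handle in stand",R.from_euler('z',-r.x[3]).apply(h-r.x[:3]))
for k in [(0,36,6),(0,-85,84),(0,-140,165),(0,-100,210),(-195,-14,112),(-115,-14,112)]: print(k,w(r.x,k), proj(S,w(r.x,k)).round(),proj(T,w(r.x,k)).round())
E
```

```text
(-235, -105, 6) [0.41733926 0.063228   0.00551548]
(-235, 95, 12) [0.4515438  0.25918404 0.01700382]
(65, 95, 12) [0.74666613 0.20952675 0.01012774]
handle top [0.47357658 0.14516485 0.13770626]
band [0.55018506 0.13156329 0.06762603]
[ 6.65821336e-01  1.25941445e-01  7.95306012e-05 -1.68583214e-01] deg -9.659106647007437
[[-1.2, -0.3], [-1.3, 0.8], [-1.2, -0.5], [-0.2, 0.4], [-0.4, -0.1], [-0.3, 0.4], [0.1, 0.3], [-0.5, -0.1], [-0.5, 0.4], [-0.9, -0.6], [-0.4, -0.9], [-0.1, -0.3]]
handle in stand [-0.19274481 -0.01330506  0.13762673]
(0, 36, 6) [0.67186163 0.16143109 0.00607953] [374. 281.] [265. 217.]
(0, -85, 84) [0.65155954 0.04214645 0.08407953] [324. 270.] [322. 220.]
(0, -140, 165) [ 0.64233132 -0.01207384  0.16507953] [299. 253.] [353. 217.]
(0, -100, 210) [0.64904275 0.0273591  0.21007953] [318. 240.] [333. 208.]
(-195, -14, 112) [0.47123676 0.14485815 0.11207953] [345. 191.] [268. 312.]
(-115, -14, 112) [0.55010264 0.13143529 0.11207953] [350. 218.] [276. 270.]
```
Great fit. Stand origin (0.666,0.126), yaw -9.66°. Keeper ≈ 0.0025.

The fit is consistent: 1 px residuals, handle top z 0.138, band z 0.068, plate heights about right. The stand origin is (0.666, 0.126) with yaw −9.66°. First I lift and turn the tool so that tool x lies along stand +y and tool y along stand +x.

The manual's scale: shifts go in shares of 62.5 mm and turns go in units of 0.05 rad. Converting my numbers, -0.06 m is -0.96, -0.03 m is -0.48, 0.18 rad is 3.6.

```bash
python3 shift.py '[[0.4, 0, 0, -0.96, 0, 0, 3.6], [0.4, 0, 0, -0.96, 0, 0, 3.6], [0.4, 0, 0, -0.48, 0, 0, 3.6], [0.4, 0, 0, 0, 0, 0, 3.6], [0.4, 0, 0, 0, 0, 0, 3.6]]'
python3 shift.py '[[0.4, 0, 0, 0, 0, 0, 3.6], [0.4, 0, 0, 0, 0, 0, 3.6], [0.4, 0, 0, 0, 0, 0, 3.56], [0.4, 0, 0, 0, 0, 0, 0]]'
cat >> h.py <<'E'
O=np.array([.6658,.1259,0]); RS=R.from_euler('z',-.1686)
def where():
    s=manip.state(); q=s["tool_rot"]; Rt=R.from_quat(np.r_[q[1:],q[0]])
    print("t",s["time"],"stand mm",((RS.inv().apply(s["tool_pos"]-O))*1e3).round(1),"axes in stand (cols)\n",(RS.inv()*Rt).as_matrix().round(3),"q",s["joint_pos"].round(2),"F",RS.inv().apply(s["contact_force"]).round(1))
E
python3 -c "from h import *;where()"
```

```text
time: 0.72
tool_pos: [0.1852, 0.597, 0.3461]
tool_rot: [-0.0, 0.567, 0.823, 0.0]
contact_force: [0.4, -0.1, -0.5]
gripper_width: 0.402
grasp_force: 0.0
time: 1.23
tool_pos: [0.1851, 0.5967, 0.3452]
tool_rot: [0.0, 0.763, 0.646, -0.001]
contact_force: [-0.6, -0.1, 0.5]
gripper_width: 0.401
grasp_force: 0.0
t 1.225 stand mm [-552.9  383.5  345.2] axes in stand (cols)
 [[-0.003  1.    -0.   ]
 [ 1.     0.003 -0.001]
 [-0.001 -0.    -1.   ]] q [1.15 0.01 1.41 0.   1.72 1.32] F [-0.6 -0.2  0.5]
```

In the tool's units: -0.044 m is -0.704, 0.0425 m is 0.68.

```bash
python3 shift.py '[[0.4, -0.704, 0.68, 0, 0, 0, 0], [0.4, -0.704, 0.68, 0, 0, 0, 0], [0.4, -0.704, 0.68, 0, 0, 0, 0], [0.4, -0.704, 0.68, 0, 0, 0, 0], [0.4, -0.704, 0.68, 0, 0, 0, 0]]' >/dev/null
python3 shift.py '[[0.4, -0.704, 0.68, 0, 0, 0, 0], [0.4, -0.704, 0.68, 0, 0, 0, 0], [0.4, -0.704, 0.68, 0, 0, 0, 0], [0.4, -0.704, 0.68, 0, 0, 0, 0], [0.4, -0.704, 0.68, 0, 0, 0, 0]]' >/dev/null
python3 shift.py '[[0.4, -0.704, 0.68, 0, 0, 0, 0], [0.4, -0.704, 0.68, 0, 0, 0, 0], [0.4, -0.704, 0.68, 0, 0, 0, 0], [0.4, 0, 0, 0, 0, 0, 0], [0.4, 0, 0, 0, 0, 0, 0]]' >/dev/null
python3 -c "from h import *;where()"
```

```text
t 3.1 stand mm [-2.000e-01 -1.879e+02  3.454e+02] axes in stand (cols)
 [[-0.002  1.    -0.001]
 [ 1.     0.002  0.   ]
 [ 0.    -0.001 -1.   ]] q [-0.21  0.04  1.39  0.    1.72 -0.04] F [0.  0.6 0.9]
```

In the tool's units: 0.15 rad is 3.

```bash
python3 shift.py '[[0.4, 0, 0, 0, 0, 3, 0], [0.4, 0, 0, 0, 0, 3, 0], [0.4, 0, 0, 0, 0, 3, 0], [0.4, 0, 0, 0, 0, 0, 0]]' >/dev/null
python3 shift.py '[[0.4, -0.312, 0, 0.768, 0, 0, 0], [0.4, -0.312, 0, 0.768, 0, 0, 0], [0.4, -0.312, 0, 0.768, 0, 0, 0], [0.4, -0.312, 0, 0.768, 0, 0, 0], [0.4, 0, 0, 0, 0, 0, 0]]' >/dev/null
python3 - <<'E'
from h import *;where()
import cv2
a=manip.grab_frame("scene")[90:390,215:515,::-1];b=manip.grab_frame("top")[100:350,150:450,::-1]
cv2.imwrite("pics/1.png",np.hstack([cv2.resize(a,(400,400)),cv2.resize(b,(400,400))]))
E
```

```text
t 4.225 stand mm [  -3.7 -172.   134.8] axes in stand (cols)
 [[-0.     1.    -0.01 ]
 [ 0.9    0.005  0.436]
 [ 0.436 -0.009 -0.9  ]] q [-0.4   0.16  1.66  0.44  1.46 -0.31] F [-0.6 -0.   0.6]
```

View pics/1.png

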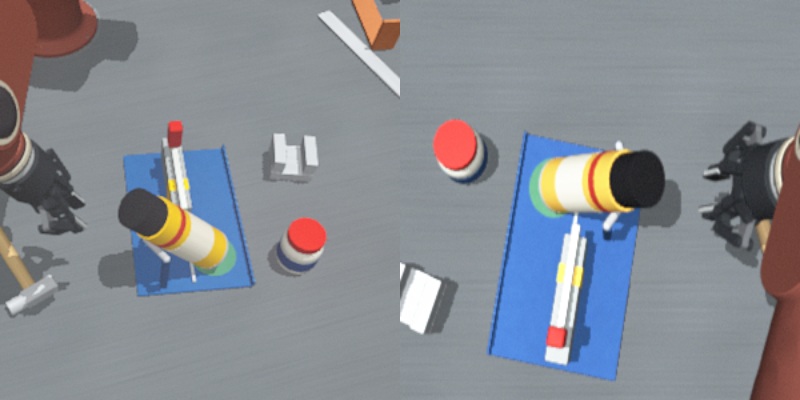

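The tool now waits behind the cap, with both fingertips near (715,190) in the right half. The cap is at (635,181) there, and the can, jar, V-block and hammer are undisturbed. Next I check the can's stand x against the tool.

```bash
python3 - <<'E'
from h import *; import cv2
T=P("top");S=P("scene")
for n,M in(("top",T),("scene",S)):
    im=cv2.imread(f"pics/{n}0.png"); m=(im.max(2)<50).astype(np.uint8)
    k,l,st,c=cv2.connectedComponentsWithStats(m)
    for i in range(1,k):
        if st[i,4]>300: print(n,st[i],c[i].round(1))
    for x in(-5,0,5): print(x,[proj(M,O+RS.apply(np.array(q)/1e3)).round(1) for q in((x,-97,171),(x,-111,188))])
E
```

```text
top [ 308  195   40   35 1181] [327.8 212. ]
-5 [array([329.6, 214.9]), array([337.8, 214.3])]
0 [array([330.1, 212.2]), array([338.2, 211.6])]
5 [array([330.5, 209.5]), array([338.7, 208.9])]
scene [ 456    0   64   44 1136] [487.6  15.2]
-5 [array([319.3, 248.1]), array([312.5, 244.2])]
0 [array([319.6, 250.2]), array([312.7, 246.4])]
5 [array([319.8, 252.3]), array([312.9, 248.5])]
```

In the tool's units: 0.012 m is 0.192, 0.009 m is 0.144.

```bash
python3 shift.py '[[0.4, 0.192, 0.032, 0.08, 0, 0, 0], [0.4, 0.192, 0.024, 0.064, 0, 0, 0], [0.4, 0.144, 0, 0.032, 0, 0, 0], [0.4, 0, 0, 0, 0, 0, 0]]' >/dev/null; python3 -c "from h import *;where()"
python3 shift.py '[[0.4, 0.096, 0, 0.016, 0, 0, 0], [0.4, 0.096, 0, 0.016, 0, 0, 0], [0.4, 0, 0, 0, 0, 0, 0]]' >/dev/null; python3 -c "from h import *;where()"
```

```text
t 4.825 stand mm [   3.7 -139.3  144.3] axes in stand (cols)
 [[-0.002  1.     0.   ]
 [ 0.901  0.002  0.435]
 [ 0.435  0.001 -0.901]] q [-0.35  0.15  1.65  0.45  1.44 -0.26] F [-0.4  0.3  0.9]
t 5.2 stand mm [   3.5 -128.2  147.1] axes in stand (cols)
 [[-0.001  1.    -0.   ]
 [ 0.9    0.001  0.435]
 [ 0.435  0.    -0.9  ]] q [-0.33  0.15  1.65  0.45  1.44 -0.24] F [-0.2 -0.2 -0.3]
```

```bash
python3 - <<'E'
from h import *
import cv2
a=manip.grab_frame("scene")[200:300,250:375,::-1];b=manip.grab_frame("top")[160:260,290:415,::-1]
cv2.imwrite("pics/2.png",np.hstack([cv2.resize(i,(400,320),interpolation=2) for i in(a,b)]))
E
```

```text
(no output)
```

View pics/2.png

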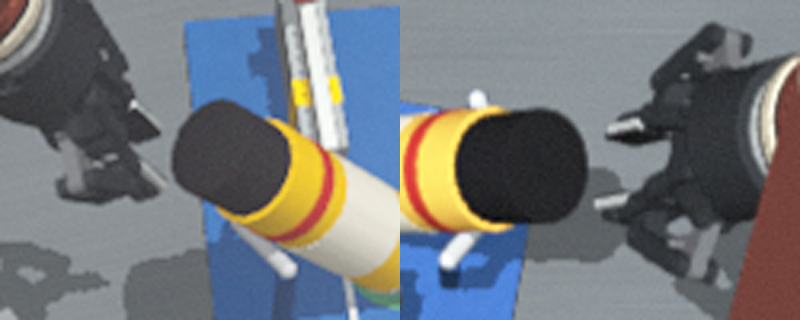

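The fingers are beside the cap and not touching it: tips at scene (160,137) and (165,190), and top (605,128) and (597,205). The cap edge is at 587. I triangulate the tips next.

```bash
python3 - <<'E'
from h import *
T=P("top");S=P("scene")
f=lambda X:(RS.inv().apply(X-O)*1e3).round(1)
for s,t in(((301.5,259.4),(354,200)),((300,243),(351,223))):
    X=tri([(S,s),(T,t)]); print(f(X),proj(S,X)-s,proj(T,X)-t)
for q in((3.5,-128,147),(3.5,-136,160),(0,-136,166)):
    X=O+RS.apply(np.array(q)/1e3); print(q,proj(S,X).round(1),proj(T,X).round(1))
E
```

```text
[  26.4 -135.6  185.6] [0.05730737 0.00107949] [0.04661044 0.01258521]
[ -15.  -136.4  180.8] [-0.47058283 -0.0111661 ] [-0.39498662 -0.10741714]
(3.5, -128, 147) [304.7 258.8] [346.2 215.8]
(3.5, -136, 160) [300.7 256. ] [351.  215.1]
(0, -136, 166) [300.5 253. ] [351.  216.4]
```

The visible finger ends sit about 35 mm behind the TCP, so the fingers may not reach below the rim. I'll back off 15 mm, go 25 mm deeper along the tool, centre it, and approach again slowly.

In the tool's units: 0.012 m is 0.192, -0.0035 m is -0.056.

```bash
python3 shift.py '[[0.4, -0.24, -0.056, 0, 0, 0, 0], [0.4, 0, 0, 0.208, 0, 0, 0], [0.4, 0, 0, 0.192, 0, 0, 0], [0.4, 0, 0, 0, 0, 0, 0]]' >/dev/null; python3 -c "from h import *;where()"
python3 shift.py '[[0.4, 0.096, 0, 0, 0, 0, 0], [0.4, 0.096, 0, 0, 0, 0, 0], [0.4, 0, 0, 0, 0, 0, 0]]' >/dev/null; python3 -c "from h import *;where()"
python3 shift.py '[[0.4, 0.08, 0, 0, 0, 0, 0], [0.4, 0, 0, 0, 0, 0, 0]]' >/dev/null; python3 - <<'E'
from h import *;where()
import cv2
a=manip.grab_frame("scene")[200:300,250:375,::-1];b=manip.grab_frame("top")[160:260,290:415,::-1]
cv2.imwrite("pics/3.png",np.hstack([cv2.resize(i,(400,320),interpolation=2) for i in(a,b)]))
E
```

```text
t 5.8 stand mm [  -1.4 -130.5  115.8] axes in stand (cols)
 [[ 0.     1.    -0.004]
 [ 0.9    0.001  0.435]
 [ 0.435 -0.004 -0.9  ]] q [-0.34  0.17  1.68  0.45  1.4  -0.27] F [-0.   0.  -0.6]
t 6.175 stand mm [   0.4 -119.9  124.2] axes in stand (cols)
 [[-0.002  1.     0.001]
 [ 0.901  0.001  0.435]
 [ 0.435  0.002 -0.901]] q [-0.32  0.16  1.68  0.45  1.4  -0.25] F [ 0.2  0.2 -0.5]
t 6.425 stand mm [ 1.000e-01 -1.156e+02  1.256e+02] axes in stand (cols)
 [[-0.001  1.     0.   ]
 [ 0.901  0.001  0.435]
 [ 0.435  0.001 -0.901]] q [-0.31  0.16  1.68  0.45  1.4  -0.24] F [-0.3 -1.   0.5]
```

View pics/3.png

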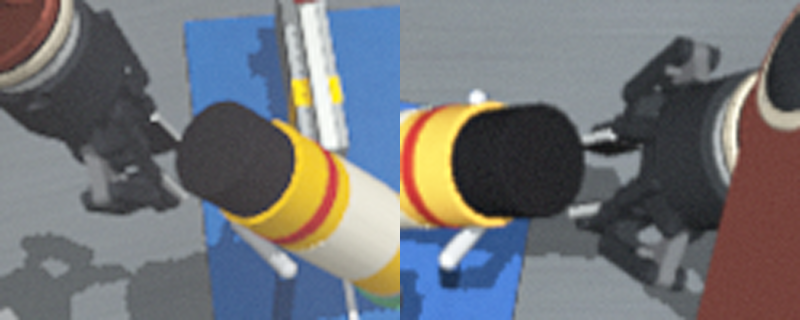

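The fingers are now under the cap rim, with tips at about (585,140) and (570,210) in the right half. The cap has only just begun to move, so I keep pushing along tool x.

In the tool's units: 0.005 m is 0.08.

```bash
python3 shift.py '[[0.4, 0.08, 0, 0, 0, 0, 0], [0.4, 0.08, 0, 0, 0, 0, 0], [0.4, 0.08, 0, 0, 0, 0, 0], [0.4, 0.08, 0, 0, 0, 0, 0], [0.4, 0, 0, 0, 0, 0, 0]]' >/dev/null; cat > cap.py <<'E'
from h import *; import cv2
where()
im=manip.grab_frame("scene"); c=im.astype(int)
m=((c[...,0]>170)&(c[...,1]>120)&(c[...,2]<90)).astype(np.uint8); m[:210]=0;m[330:]=0
r=((c[...,0]>150)&(c[...,1]<70)&(c[...,2]<80)).astype(np.uint8); r[:205]=0;r[:,395:]=0
for n,q in(("yellow",m),("redstripe",r)):
    mm=cv2.moments(q,True); print(n,mm["m00"],round(mm["m10"]/(mm["m00"]+1e-9),1),round(mm["m01"]/(mm["m00"]+1e-9),1))
E
python3 cap.py
```

```text
t 7.15 stand mm [ -0.  -97.4 134.3] axes in stand (cols)
 [[-0.001  1.    -0.   ]
 [ 0.9    0.001  0.435]
 [ 0.435  0.001 -0.9  ]] q [-0.28  0.15  1.67  0.45  1.4  -0.21] F [-0.8  0.5  0.1]
yellow 697.0 357.0 262.1
redstripe 41.0 356.1 262.6
```

In the tool's units: 0.005 m is 0.08.

```bash
python3 shift.py '[[0.4, 0.08, 0, 0, 0, 0, 0], [0.4, 0.08, 0, 0, 0, 0, 0], [0.4, 0.08, 0, 0, 0, 0, 0], [0.4, 0.08, 0, 0, 0, 0, 0], [0.4, 0, 0, 0, 0, 0, 0]]' >/dev/null; python3 - <<'E'
exec(open("cap.py").read())
cv2.imwrite("pics/4.png",cv2.resize(im[190:310,250:410,::-1],(800,600),interpolation=2))
E
```

```text
t 7.825 stand mm [ -0.  -79.4 143.1] axes in stand (cols)
 [[-0.001  1.    -0.   ]
 [ 0.9    0.001  0.435]
 [ 0.435  0.    -0.9  ]] q [-0.25  0.14  1.66  0.46  1.4  -0.18] F [ 0.6 -0.4 -1. ]
yellow 558.0 361.8 263.9
redstripe 35.0 364.4 261.6
```

View pics/4.png

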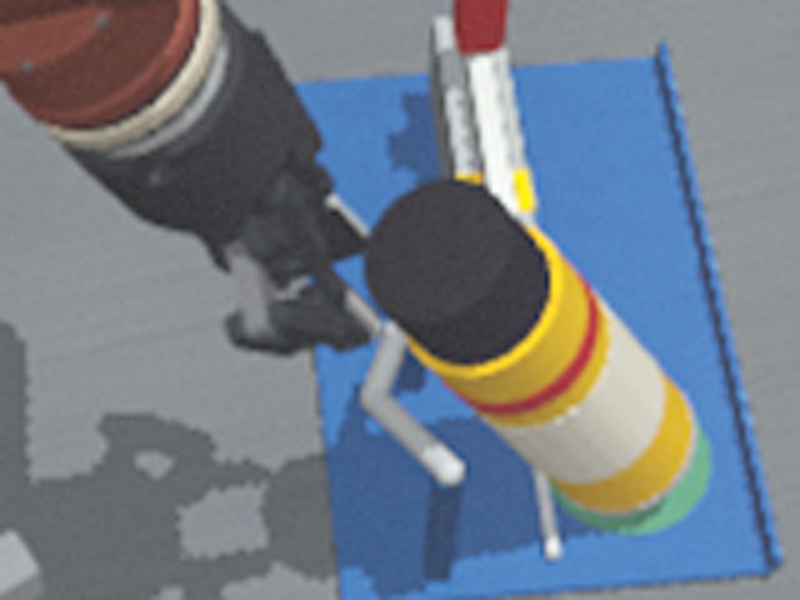

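The can is swinging up cleanly: cap top at about (445,265), foot still on the green disc, both fingers under the rim and the rest bar clear. I continue in smaller steps.

```bash
python3 shift.py '[[0.4, 0.08, 0, 0, 0, 0, 0], [0.4, 0.064, 0, 0, 0, 0, 0], [0.4, 0, 0, 0, 0, 0, 0]]' >/dev/null; python3 cap.py
python3 shift.py '[[0.4, 0.048, 0, 0, 0, 0, 0], [0.4, 0.048, 0, 0, 0, 0, 0], [0.4, 0, 0, 0, 0, 0, 0]]' >/dev/null; python3 cap.py
```

```text
t 8.25 stand mm [  0.  -71.4 146.9] axes in stand (cols)
 [[-0.001  1.    -0.   ]
 [ 0.9    0.001  0.435]
 [ 0.435  0.    -0.9  ]] q [-0.24  0.14  1.66  0.46  1.4  -0.17] F [-0.2 -0.3 -0.1]
yellow 306.0 364.1 260.9
redstripe 6.0 373.3 271.7
t 8.675 stand mm [ -0.  -66.1 149.4] axes in stand (cols)
 [[-0.001  1.    -0.   ]
 [ 0.9    0.001  0.435]
 [ 0.435  0.    -0.9  ]] q [-0.23  0.14  1.66  0.46  1.4  -0.16] F [-0.3 -0.5  0.4]
yellow 230.0 367.8 252.4
redstripe 0.0 0.0 0.0
```

```bash
python3 shift.py '[[0.4, 0, 0, 0, 0, 0, 0], [0.4, 0, 0, 0, 0, 0, 0], [0.4, 0, 0, 0, 0, 0, 0], [0.4, 0, 0, 0, 0, 0, 0]]' >/dev/null; python3 - <<'E'
exec(open("cap.py").read())
b=manip.grab_frame("top")
cv2.imwrite("pics/5.png",np.hstack([cv2.resize(i[:,:,::-1],(400,400),interpolation=2) for i in(im[180:310,270:400],b[150:280,240:370])]))
E
```

```text
t 9.225 stand mm [-1.000e-01 -6.640e+01  1.492e+02] axes in stand (cols)
 [[-0.     1.    -0.   ]
 [ 0.9    0.001  0.435]
 [ 0.435 -0.    -0.9  ]] q [-0.23  0.14  1.66  0.46  1.4  -0.16] F [-0.1 -0.1  0.1]
yellow 381.0 376.1 258.5
redstripe 4.0 389.2 264.0
```

View pics/5.png

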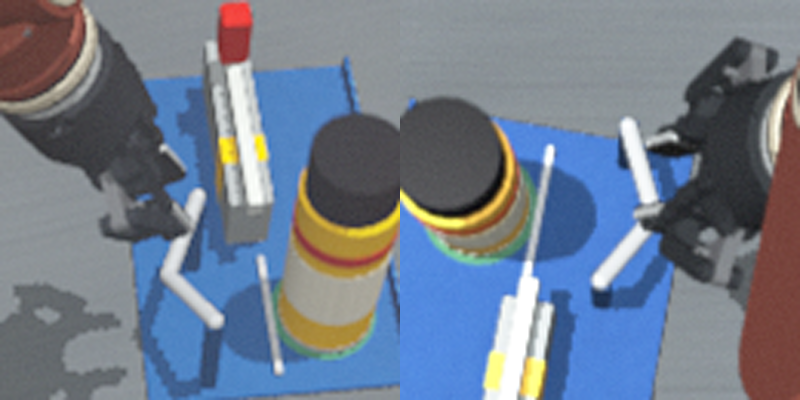

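The can stands upright on the disc with green showing around its foot: cap top at (358,155) in the left half and (452,155) in the right half. I back the fork out and check the can's position.

In the tool's units: -0.045 m is -0.72, -0.03 m is -0.48.

```bash
python3 shift.py '[[0.4, -0.096, 0, -0.32, 0, 0, 0], [0.4, -0.096, 0, -0.72, 0, 0, 0], [0.4, 0, 0, -0.72, 0, 0, 0], [0.4, 0, 0, -0.48, 0, 0, 0], [0.4, 0, 0, 0, 0, 0, 0]]' >/dev/null
python3 shift.py '[[0.8, 0, 0, 0, 0, -3, 0], [0.8, 0, 0, 0, 0, -3, 0], [0.8, 0, 0, 0, 0, -3, 0], [0.8, 0, 0, 0, 0, 0, 0]]' >/dev/null
python3 - <<'E'
from h import *
where()
X=tri([(P("scene"),(386.4,230.4)),(P("top"),(256.9,200.4))]); print("cap top",(RS.inv().apply(X-O)*1e3).round(1))
E
```

```text
t 10.45 stand mm [  -0.8 -135.4  268.9] axes in stand (cols)
 [[-0.005  1.    -0.002]
 [ 1.     0.005  0.001]
 [ 0.001 -0.002 -1.   ]] q [-0.13  0.06  1.48  0.    1.6   0.04] F [-0.1  0.7 -0.2]
cap top [ -9.2  34.1 210.5]
```

In the tool's units: -0.048 m is -0.768, 0.0303 m is 0.4848.

```bash
python3 shift.py '[[0.8, 0.4848, -0.768, 0, 0, 0, 0], [0.8, 0.4848, -0.768, 0, 0, 0, 0], [0.8, 0.4848, -0.768, 0, 0, 0, 0], [0.8, 0.4848, -0.768, 0, 0, 0, 0], [0.8, 0, 0, 0, 0, 0, 0]]' >/dev/null
python3 - <<'E'
from h import *;where()
import cv2
a=manip.grab_frame("scene");b=manip.grab_frame("top")
cv2.imwrite("pics/s6.png",a[:,:,::-1]);cv2.imwrite("pics/t6.png",b[:,:,::-1])
a=a[205:305,330:430].copy();b=b[160:260,200:300].copy()
cv2.imwrite("pics/6.png",np.hstack([cv2.resize(i[:,:,::-1],(400,400),interpolation=2) for i in(a,b)]))
S,T=P("scene"),P("top")
for q in((0,36,216),(0,36,6)):
    X=O+RS.apply(np.array(q)/1e3); p,t=proj(S,X),proj(T,X); print(q,p,t,"crop",(p-[330,205])*4,(t-[200,160])*4+[400,0])
E
```

```text
t 11.075 stand mm [-194.6  -16.   269.2] axes in stand (cols)
 [[-0.004  1.    -0.001]
 [ 1.     0.004  0.001]
 [ 0.001 -0.001 -1.   ]] q [ 0.14 -0.3   1.82  0.    1.63  0.31] F [-0.   0.3  0.1]
(0, 36, 216) [387.15009463 232.71824497] [255.21175967 193.9269282 ] crop [228.60037851 110.87297989] [620.84703867 135.7077128 ]
(0, 36, 6) [374.38953499 281.37388152] [265.49648873 217.06557533] crop [177.55813996 305.49552608] [661.9859549  228.26230132]
```

View pics/6.png

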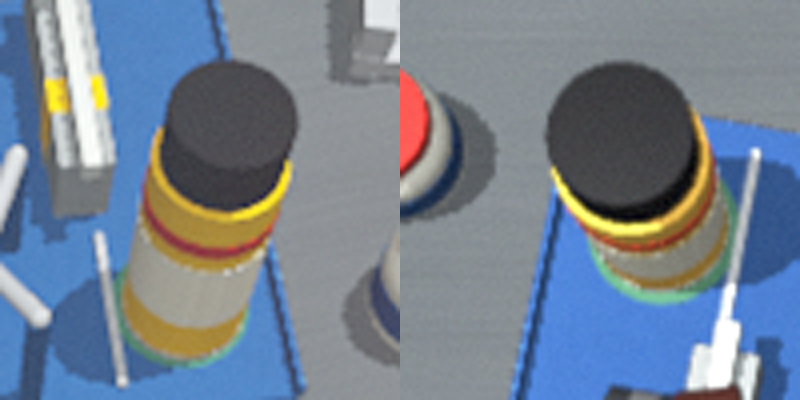

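The can is upright and centred on the disc. The cap top is at (231,114) in the left half and (621,135) in the right half, against predictions of (229,111) and (621,136), about 1 px off. Now down over the handle and close.

In the tool's units: 0.044 m is 0.704, 0.002 m is 0.032.

```bash
python3 shift.py '[[0.8, 0.032, 0.032, 0.704, 0, 0, 0], [0.8, 0, 0, 0.704, 0, 0, 0], [0.8, 0, 0, 0.704, 0, 0, 0], [0.8, 0, 0, 0.48, 0, 0, 0], [0.8, 0, 0, 0.192, 0, 0, 0]]' >/dev/null
python3 shift.py '[[0.8, 0, 0, 0, 0, 0, 0]]'>/dev/null; python3 -c "from h import *;where()"
python3 shift.py '[[0.15, 0, 0, 0, 0, 0, 0], [0.15, 0, 0, 0, 0, 0, 0], [0.15, 0, 0, 0, 0, 0, 0], [0.15, 0, 0, 0, 0, 0, 0], [0.15, 0, 0, 0, 0, 0, 0]]'; python3 -c "from h import *;where()"
```

```text
t 11.925 stand mm [-189.9  -15.7   95.4] axes in stand (cols)
 [[ 0.001  1.    -0.002]
 [ 1.    -0.001 -0.   ]
 [-0.    -0.002 -1.   ]] q [ 0.14 -0.17  2.    0.    1.32  0.31] F [-0.1 -0.6  0.9]
time: 12.55
tool_pos: [0.4768, 0.1432, 0.0977]
tool_rot: [0.001, 0.764, 0.645, 0.001]
contact_force: [-1.5, 0.1, 5.6]
gripper_width: 0.254
grasp_force: 58.8
t 12.55 stand mm [-189.2  -14.6   97.7] axes in stand (cols)
 [[-0.001  1.     0.002]
 [ 1.     0.001  0.001]
 [ 0.001  0.002 -1.   ]] q [ 0.14 -0.18  2.   -0.    1.32  0.31] F [-1.5 -0.2  5.6]
```

The manual's scale: shifts go in shares of 62.5 mm and turns go in units of 0.05 rad. Converting my numbers, 0.018 m is 0.288, 0.016 m is 0.256.

```bash
python3 shift.py '[[0.15, 0, 0.16, -0.032, 0, 0, 0], [0.15, 0, 0.256, 0, 0, 0, 0], [0.15, 0, 0.288, 0, 0, 0, 0], [0.15, 0, 0.288, 0, 0, 0, 0], [0.15, 0, 0.176, 0, 0, 0, 0]]' >/dev/null
python3 shift.py '[[0.15, 0, 0, 0, 0, 0, 0], [0.15, 0, 0, 0, 0, 0, 0]]'; python3 - <<'E'
from h import *;where(); import cv2
for n in("scene","top"): cv2.imwrite(f"pics/{n}7.png",manip.grab_frame(n)[:,:,::-1])
E
```

```text
time: 13.42
tool_pos: [0.5481, 0.1306, 0.0979]
tool_rot: [0.0, 0.764, 0.645, 0.0]
contact_force: [2.1, -0.4, -1.1]
gripper_width: 0.251
grasp_force: 59.6
t 13.425 stand mm [-116.9  -15.1   97.9] axes in stand (cols)
 [[-0.001  1.     0.001]
 [ 1.     0.001 -0.   ]
 [-0.     0.001 -1.   ]] q [ 0.1  -0.01  1.85 -0.    1.31  0.27] F [ 2.1 -0.  -1.1]
```

In the tool's units: 0.002 m is 0.032.

```bash
python3 shift.py '[[0.15, 0, 0.032, 0, 0, 0, 0], [0.15, 0, 0, 0, 0, 0, 0], [0.15, 0, 0, 0, 0, 0, 0]]'>/dev/null;  python3 -c "from h import *;where()"
python3 shift.py '[[0.7, 0, 0, 0, 0, 0, 0], [0.7, 0, 0, 0, 0, 0, 0], [0.7, 0, 0, 0, 0, 0, 0], [0.7, 0, 0, -0.48, 0, 0, 0], [0.7, 0, 0, -0.8, 0, 0, 0]]'
python3 shift.py '[[0.7, 0, 0, -0.96, 0, 0, 0], [0.7, 0, -0.8, -0.48, 0, 0, 0], [0.7, 0, -0.96, 0, 0, 0, 0], [0.7, 0, -0.48, 0, 0, 0, 0], [0.7, 0, 0, 0, 0, 0, 0]]'
python3 - <<'E'
from h import *;import cv2
F={}
for n in("scene","top"): F[n]=manip.grab_frame(n); cv2.imwrite(f"pics/{n}8.png",F[n][:,:,::-1])
a=F["scene"][195:270,320:420,::-1];b=F["top"][190:290,230:330,::-1]
cv2.imwrite("pics/8.png",np.hstack([cv2.copyMakeBorder(cv2.resize(a,(400,300),interpolation=2),0,100,0,0,0),cv2.resize(b,(400,400),interpolation=2)]))
S,T=P("scene"),P("top")
for q in((-115,-14,138),(-115,-14,66),(-115,-31,66),(-115,3,66)):
    X=O+RS.apply(np.array(q)/1e3); print(q,"crop",((proj(S,X)-[320,195])*4).round(1),((proj(T,X)-[230,190])*4+[400,0]).round(1))
E
```

```text
t 13.9 stand mm [-115.6  -15.1   97.9] axes in stand (cols)
 [[-0.001  1.    -0.001]
 [ 1.     0.001 -0.001]
 [-0.001 -0.001 -1.   ]] q [ 0.1  -0.01  1.84 -0.    1.31  0.27] F [-1.9 -2.6 -0.4]
time: 14.52
tool_pos: [0.5483, 0.1304, 0.1766]
tool_rot: [-0.001, 0.764, 0.645, -0.002]
contact_force: [0.7, 0.6, -0.4]
gripper_width: 0.7
grasp_force: 0.0
time: 15.15
tool_pos: [0.4109, 0.1545, 0.269]
tool_rot: [0.001, 0.763, 0.646, 0.001]
contact_force: [-0.7, 0.9, 0.7]
gripper_width: 0.698
grasp_force: 0.0
(-115, -14, 138) crop [122.4  64.3] [579.  313.4]
(-115, -14, 66) crop [113.6 135.5] [588.5 326.1]
(-115, -31, 66) crop [ 85.4 137.8] [622.2 331.9]
(-115, 3, 66) crop [141.7 133.2] [554.9 320.3]
```

View pics/8.png

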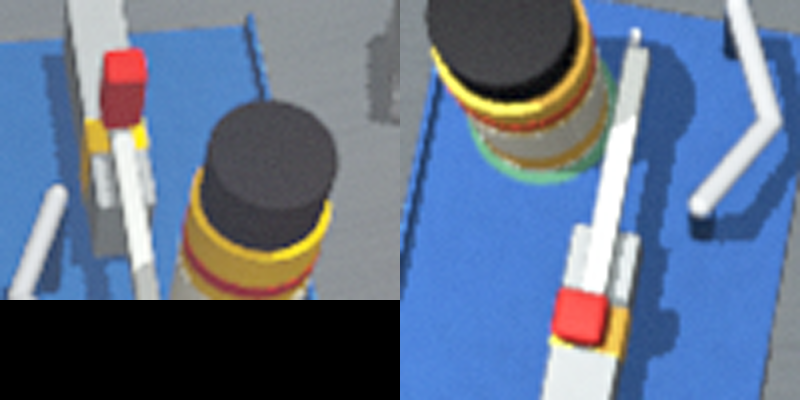

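The red handle top is at (125,66) in the left half and (581,315) in the right half, within 0.7 px (about 1 mm) of the predicted spot above the band. The bar stands behind the upright can, the posts are clear, and the arm touches nothing, so I hand in.

```bash
python3 shift.py '[[0.7, 0, 0, 0, 0, 0, 0], [0.7, 0, 0, 0, 0, 0, 0]]'; python3 -c "
from plant import manip
print(manip.job_done())"
```

```text
time: 15.5
tool_pos: [0.4123, 0.1537, 0.2678]
tool_rot: [-0.0, 0.764, 0.645, -0.0]
contact_force: [0.5, -0.1, 0.3]
gripper_width: 0.698
grasp_force: 0.0
the job is handed in; nothing more can be done
None
```

The can stands upright on the green disc and the keeper handle sits above the yellow band to within about 1 mm by the cameras; I never touched the jar, V-block or hammer, and handed the job in at 15.5 s (no verdict was returned).

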